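# Swap a socket's fabrication plug for its click-fit valve cap

## Robot

A 6-joint arm with a two-finger parallel gripper is mounted at the origin on a cart in front of the work surface, level with it; the furniture and walls round the work are solid. World frame = base frame: x ahead of the robot, y to its left, z up, the work surface at z = 0. Lengths are in mm, angles in rad, forces in N, time in s.
With the tool pointing down it reaches from about 350 to 875 mm from the base axis. Payload 4.2 kg.
Tool frame: the origin (TCP) lies midway between the tips of the shut fingers; the grasp point (between the pads) lies 19 mm behind it; z points along the fingers, y is the line along which they close (so a half turn about z gives the same grasp; the last joint's range is limited). The gripper opens to 85 mm and grips with 20 to 120 N. Pads are 22 mm wide; open, the fingers measure 114 mm over their backs; the gripper's body (76 mm by 85 mm) begins 54 mm behind the grasp point. The pads swing forward as they close: fully open they stand 13 mm farther back than shut.
Start: joints at [-1.036, 0.385, 0.008, 0, -1.194, -0.259], TCP at [170.214, -601.354, 231.312] pointing down, gripper open.
Joint ranges: [-3.14, 3.14], [-1.21, 2.06], [-1.07, 1.41], [-3.16, 2.05], [-2.99, -0.16], [-3.1, 3.1]. Speed limits (rad/s): [2.79, 2.79, 3.14, 3.14, 3.14, 3.14].

## Interface

Orientations are given as a unit quaternion [x, y, z, w].
In Python, from bench import * gives the robot as it stands.
- The arm moves only by the tool drive_tool, never from a script. Its argument "plan" is a list that holds one entry, the list of rows, each a list of 5 numbers: the closure, from -1 (fully open) to 1 (shut), then the shift along the world's x, y, z in mm, then the turn about the world's z in degrees. A call has 1 to 20 rows; each row shifts and turns the commanded pose from where the row before left it; what a row does not reach is not made up. A row lasts 1/12 s, in which the tool goes at most 41.7 mm and 7.16 degrees, less where a joint would pass 70% of its speed; a pose out of reach is approached as far as the arm can. A call is refused whole if a number of a shift passes 41.7 or a number of a turn 7.16, either way. A call with a gripper value outside its range is refused whole. The fingers move at their own pace and stop on an object; the grip force is fixed at half the most. Time passes only in rows, so rows that do not move let the fingers close. It gives the time, the measured TCP pose, the force, the opening and the grip force at its end, in the units of the state.
- read_state(): the state, without advancing time (a new reading comes with each control period).
- get_image(name): name is "scene" or "side" or "wrist"; returns (picture, depth): 384x512x3 uint8, red, green, blue; 384x512 float32, mm along the optical axis (not along the pixel's ray), 0 where there is no reading.
- camera_model(name): a dict with "fx", "fy", "cx", "cy" (pixels), "R" (3x3) and "t" (3): a world point X has camera coordinates R X + t; the wrist camera has in their place "mount" (4x4, takes a point from camera to tool coordinates, whose origin is the TCP and whose axes are the flange's). Camera axes: x right, y down, z forward; pixel columns grow to the right and rows downward; lengths in mm; the calibration is good to about 2 mm. A picture is of the moment at which its call begins: read the wrist's pose just before it. camera_model takes no time and is no camera call.
- job_done(): hands the job in; it is judged then, once.
The state is a dict: "clock": time; "joints": joint angles; "joint_vel": joint speeds; "joint_efforts": joint torques, N m; "position": TCP position; "ee_rot": TCP orientation; "contact_force": force on the tool from outside, world axes, zero at the start; "wrist_torque": the same for the moment, N m; "gripper_width": finger opening in mm; "grasp_force": force on a finger pad.
Only numpy, scipy, OpenCV 4.12 (cv2) and the standard library are available. Lean on these libraries where they do the work, as an engineer would, in place of code of your own. Each camera call takes 0.05 s, during which the arm holds its last target. There are 200 camera calls.

## Task

Pull the stepped fabrication plug straight up off the stud at the top of the leg socket and drop it into the plaster bowl. Then take the fluted metal valve cap that stands on the bench and press it straight down over the same stud, and do not stop at the click: keep pressing until the freshly cemented rubber washer underneath is squeezed flat and the cap sits fully home on the metal seat. Finish like that, still gripping the cap and bearing down on it so that the washer stays squeezed, and do not knock over the cement tin.

Things in the scene. Friction and masses are not known exactly. Their poses are not given: they have to be found in the camera images.
- socket: Beige below-knee prosthetic socket, 130 mm wide, brim down on a grey round stand (190 mm across, bolted down, does not move). Origin: centre of the stand's underside, z up. Its domed end points up and carries an aluminium boss, 43 mm across; the boss's flat top, the metal seat, is 180 mm above the bench, with the stud and the rubber washer on it.
- stud_seat (a point): Centre of the metal seat's face, on the vertical stud's axis. The brass stud, 18 mm thick with a round top, stands 20 mm above it; four spring balls, 11 mm up, stick 2.7 mm out of its side. Round its foot a springy rubber washer, 32 mm across, stands 4 mm proud of the seat (3 N per mm, flat at 12 N). The cap is home when its underside is at this point.
- dummy_plug: Black nylon plug, snapped upright over the stud at the start, underside on the washer 4 mm above the seat. Round: skirt 32 mm in diameter up to 23 mm, then a plain handle 24 mm in diameter up to 54 mm. 30 g. Origin: centre of its open underside, z up its axis. The balls hold it: a straight upward pull of 10 to 12 N frees it; it clears the stud 20 mm higher.
- valve_cap: Aluminium cap standing on the bench, open side down, 42 mm tall: flange 36 mm in diameter, waist 33, fluted grip 35 mm from 20 to 40 mm up. 60 g, bore 20 mm. Origin: centre of its underside, z up. On the stud it meets the balls 12 mm above home, takes 9 to 13 N, clicks in at 6 mm (push drops), then 12 N squeezes the washer flat to solid metal. Let go, it rises 2 to 3 mm.
- bowl: Round open plaster bowl on the bench, 128 mm across the rim, 75 mm high; inside floor 70 mm across and 5 mm up. Origin: centre of its underside, z up.
- cement_tin: Round tin of contact cement, 66 mm in diameter, 82 mm tall, standing behind the socket; only to be left standing. Origin: centre of its underside, z up.
Mind the look-alikes: they are no part of the job. Of the things that look like the socket, the larger one is meant.

How it is judged (in metres and radians):
On the way, in this order (a step that is already met when the one before it is completed fails the run):
1. the fabrication plug is off the stud ((z of dummy_plug in the frame of stud_seat above 0.022 m or horizontal distance between dummy_plug and stud_seat above 0.03 m)), for 0.1 s.
2. the valve cap has clicked onto the stud (z of valve_cap in the frame of stud_seat below 0.0045 m and horizontal distance between valve_cap and stud_seat below 0.003 m and angle between valve_cap's own z axis and vertical below 0.1 rad), for 0.1 s.
At the end, for the whole second after the job is handed in: Cap on the stud: upright within 0.08 rad, within 3 mm of its axis, underside within 1.5 mm of the metal seat (possible only while pressed), fingers still on it with over 2 N; plug inside the upright bowl; cement tin standing (z of valve_cap in the frame of stud_seat below 0.0015 m and horizontal distance between valve_cap and stud_seat below 0.003 m and angle between valve_cap's own z axis and vertical below 0.08 rad and contact force between the fingers and valve_cap above 2 N and horizontal distance between dummy_plug and bowl below 0.055 m and z of dummy_plug in the frame of bowl between 0 and 0.065 m and angle between bowl's own z axis and vertical below 0.15 rad and angle between cement_tin's own z axis and vertical below 0.2 rad); the arm keeps its last pose, push and grip.
It fails at once if the cement tin is knocked over (angle between cement_tin's own z axis and vertical above 0.6 rad).
It also fails if it takes over 53 s, if anything falls off the work surface, if the arm or the gripper's body presses on something with over 40 N, if the wrist force passes 120 N, or if a joint passes its speed limit or range.

## Working session

There is one attempt and no reset: what is moved stays moved. The work goes in short steps, Python scripts to look and compute and a tool call to move; the robot and the scene stay as the last step left them, time stands still between calls to the robot, and variables do not carry over. Pictures are saved under pics/ and viewed, at most 10 in all, crops included, and the job is handed in when it is done.

Besides the shell and the picture viewer there is one more tool, called as name([rows], argument=value, ...), one row to a line, values as JSON. drive_tool: Moves the arm, as the interface text tells. Its arguments: {"type":"object","properties":{"plan":{"type":"array"}},"required":["plan"]}

```bash
ls; mkdir -p pics; python3 - <<'E'
from bench import *
import numpy as np,cv2
s=read_state();print(s)
ims=[]
for n in("scene","side"):
    p,d=get_image(n);np.savez(f"pics/{n}0.npz",p=p,d=d);cv2.imwrite(f"pics/{n}0.png",p[:,:,::-1]);m=camera_model(n);print(n,m)
print(camera_model("wrist"))
E
```

```text
pics
{'clock': 0.0, 'joints': array([-1.03639670e+00,  3.85581926e-01,  6.58941812e-03, -5.21054729e-04,
       -1.19398158e+00, -2.58635054e-01]), 'joint_vel': array([ 0.00027051,  0.00099549,  0.00129858,  0.00074358, -0.00035458,
       -0.00011459]), 'joint_efforts': array([-5.98791048e-04, -3.92291451e+01,  1.88400561e+01,  4.18602616e+00,
       -4.52146094e-03, -1.64718841e-05]), 'position': array([ 170.05653594, -600.79987257,  230.18874411]), 'ee_rot': array([-1.37350507e-01,  9.90521880e-01,  1.09791449e-03, -1.97177733e-04]), 'contact_force': array([-0.00071359,  0.40032865,  0.1912161 ]), 'wrist_torque': array([ 0.00942739,  0.02494134, -0.0163838 ]), 'grasp_force': 0.0, 'gripper_width': 85.05529114666236}
scene {'fx': 461.34348690192076, 'fy': 461.34348690192076, 'cx': 259.4199391251505, 'cy': 196.44558489756483, 'R': array([[-0.68339185, -0.7300285 , -0.00582722],
       [-0.38413957,  0.36636415, -0.84747513],
       [ 0.62081589, -0.57691914, -0.53080311]]), 't': array([373.2363047 , 317.70571466, 901.21703067])}
side {'fx': 468.4906731587313, 'fy': 468.4906731587313, 'cx': 260.52623243359375, 'cy': 189.56326545428965, 'R': array([[-0.91401284, -0.40549203,  0.01251986],
       [-0.18985569,  0.40027002, -0.89651476],
       [ 0.35851827, -0.82180297, -0.44283691]]), 't': array([ 462.4057575 ,  217.10385254, 1060.64579471])}
{'fx': 286.5417066302945, 'fy': 286.5417066302945, 'cx': 253.8292751541324, 'cy': 188.57552435053452, 'mount': array([[-4.18853335e-04, -9.52307901e-01, -3.05138470e-01,
         8.00299530e+01],
       [ 9.99999901e-01, -3.52962855e-04, -2.71103076e-04,
         2.00415052e-01],
       [ 1.50471055e-04, -3.05138554e-01,  9.52307955e-01,
        -1.43034806e+02],
       [ 0.00000000e+00,  0.00000000e+00,  0.00000000e+00,
         1.00000000e+00]])}
```

View pics/scene0.png

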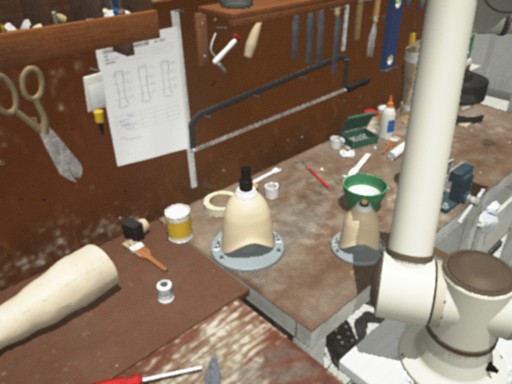

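View pics/side0.png

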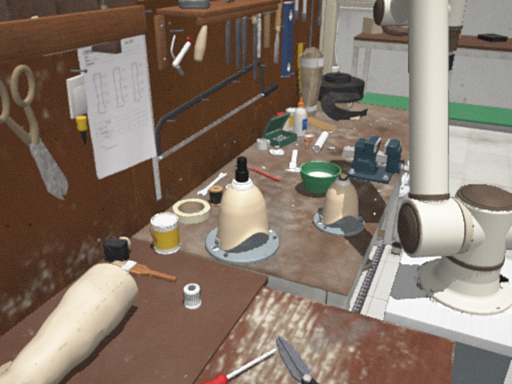

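The scene view shows these objects:
- Big socket with the black plug at about (246,178); a smaller look-alike socket at (362,235).
- Green bowl with white inside at (364,190), and the cement tin at (178,224).
- Cap candidates: the fluted metal piece at (165,291), the white ring piece at (272,190) and the small white cup at (336,142). The side view shows them at (192,295), (216,194) and (263,144).

Next I take a close crop and measure.

```bash
cat > h.py <<'E'
from bench import *
import numpy as np,cv2
def ray(n,u,v,m=None):
    m=m or camera_model(n);R=np.array(m["R"]);t=np.array(m["t"])
    d=R.T@np.array([(u-m["cx"])/m["fx"],(v-m["cy"])/m["fy"],1]);return -R.T@t,d
def onz(n,u,v,z):
    c,d=ray(n,u,v);return c+d*(z-c[2])/d[2]
def tri(a,b):
    (c1,d1),(c2,d2)=a,b
    k=np.linalg.lstsq(np.c_[d1,-d2],c2-c1,rcond=None)[0]
    p,q=c1+k[0]*d1,c2+k[1]*d2;return (p+q)/2,np.linalg.norm(p-q)
def pts(n,d):
    m=camera_model(n);v,u=np.mgrid[:384,:512]
    P=np.stack([(u-m["cx"])/m["fx"]*d,(v-m["cy"])/m["fy"]*d,d],-1)
    return (P-np.array(m["t"]))@np.array(m["R"])
E
python3 - <<'E'
from h import *
S={n:np.load(f"pics/{n}0.npz") for n in("scene","side")}
def crop(n,u,v,w=50,h=45):
    p=S[n]['p'][v-h:v+h,u-w:u+w,::-1];return cv2.resize(p,(400,300),interpolation=cv2.INTER_CUBIC)
a=np.vstack([np.hstack([crop("scene",165,285),crop("side",192,292)]),np.hstack([crop("scene",255,185),crop("side",228,185)])])
cv2.imwrite("pics/c1.png",a)
# depth points along columns
for n,u,v in[("scene",246,172),("scene",246,185),("scene",165,283),("scene",165,291),("scene",272,190),("scene",336,142),("scene",364,188),("scene",178,209),("side",242,162),("side",192,288),("side",216,190),("side",320,168),("side",165,218)]:
    print(n,u,v,np.round(pts(n,S[n]['d'])[v,u]))
E
```

```text
scene 246 172 [524.  61. 231.]
scene 246 185 [522.  65. 198.]
scene 165 283 [524. 308.  44.]
scene 165 291 [508. 319.  37.]
scene 272 190 [ 660. -158.   30.]
scene 336 142 [ 744. -567.   26.]
scene 364 188 [ 473. -362.   34.]
scene 178 209 [703. 145.  80.]
side 242 162 [529.  63. 230.]
side 192 288 [524. 311.  42.]
side 216 190 [ 694. -101.   49.]
side 320 168 [ 466. -384.   50.]
side 165 218 [701. 145.  80.]
```

View pics/c1.png

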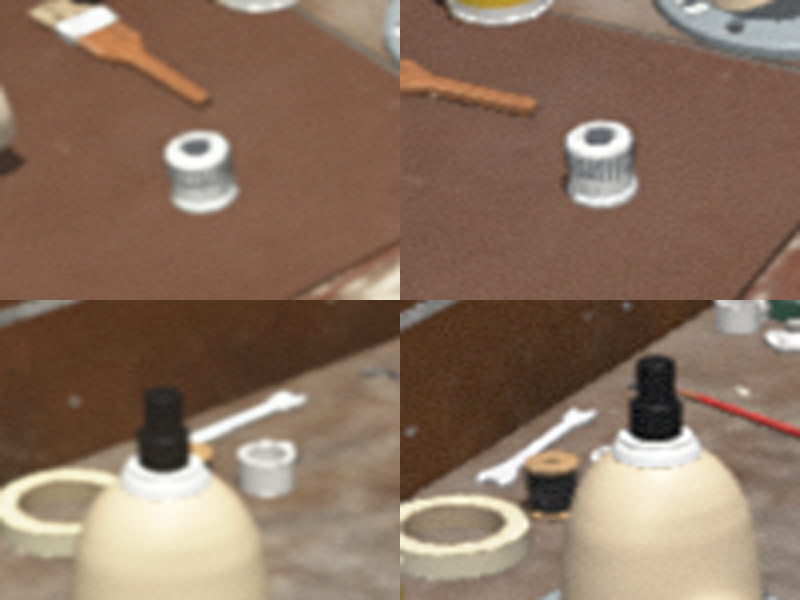

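The crop shows the fluted, flanged cap at scene (165,291) and side (192,295). The piece at scene (272,190) is a plain ring, and the black plug sits on the silver boss of the big socket. Next I measure from both views.

```bash
python3 - <<'E'
from h import *
from scipy.optimize import least_squares
S={n:np.load(f"pics/{n}0.npz") for n in("scene","side")}
def circ(P,r=None):
    f=lambda q:np.hypot(P[:,0]-q[0],P[:,1]-q[1])-(r or q[2])
    q=least_squares(f,[*P[:,:2].mean(0),r or 20],loss='soft_l1').x;return q.round(1)
W={n:pts(n,S[n]['d']) for n in S}
def sel(n,c,rad,z0,z1):
    X=W[n];m=(np.hypot(X[...,0]-c[0],X[...,1]-c[1])<rad)&(X[...,2]>z0)&(X[...,2]<z1)&(S[n]['d']>0);return X[m]
for n in S:
    P=sel(n,(522,60),30,175,260);print(n,"plug top",np.percentile(P[:,2],[50,97,99.5]).round(1))
    for z0,z1,r in((212,234,12),(187,204,16)):
        Q=sel(n,(522,60),25,z0,z1);print(len(Q),circ(Q,r))
    Q=sel(n,(520,312),30,8,60);print("cap",len(Q),np.percentile(Q[:,2],[50,97,99.5]).round(1)); Q2=sel(n,(520,312),30,22,38);print(circ(Q2,17.5)); Q3=sel(n,(520,312),30,39.5,50);print(Q3.mean(0).round(1),(Q3.max(0)+Q3.min(0))[:2]/2)
    Q=sel(n,(466,-372),110,70,82);print("bowl rim",len(Q),circ(Q))
    Q=sel(n,(703,145),60,20,70);print("tin",circ(Q,33))
    Q=sel(n,(530,280),60,-10,8);print("mat z",np.median(Q[:,2]))
# two-view silhouettes
C={}
for n,(u,v) in{"scene":(246,178),"side":(242,172)}.items():
    g=S[n]['p'].max(2);m=np.zeros_like(g);m[v-25:v+25,u-20:u+20]=g[v-25:v+25,u-20:u+20]<70
    k,l,st,ce=cv2.connectedComponentsWithStats(m);i=1+st[1:,4].argmax();ys,xs=np.where(l==i)
    t=ys.min();rows=[(xs[ys==y].min()+xs[ys==y].max())/2 for y in range(t+3,t+14)];C[n]=(np.mean(rows),t+8);print(n,st[i],ce[i],np.mean(rows))
for n,(u,v) in C.items():print(onz(n,u,v,224).round(1))
E
```

```text
scene plug top [201.7 238.  239.1]
84 [532.8  55.7  12. ]
83 [532.8  56.1  16. ]
cap 280 [35.7 43.  43.8]
[526.4 310.5  17.5]
[523.4 311.4  41.2] [523.9156238  311.22515974]
bowl rim 168 [ 447.4 -323.2   61.1]
tin [698.7 151.2  33. ]
mat z -0.9037154876248233
side plug top [202.3 238.8 239.7]
87 [534.2  55.3  12. ]
86 [534.   55.6  16. ]
cap 322 [34.7 43.3 44.1]
[527.3 309.7  17.5]
[525.8 311.8  41.5] [525.7510259  310.27054953]
bowl rim 148 [ 448.7 -323.5   61.1]
tin [699.7 150.6  33. ]
mat z -0.3194879940321656
scene [239 166  13  25 261] [245.34482759 178.38314176] 245.4090909090909
side [236 157  12  25 256] [241.43359375 169.65234375] 241.4090909090909
[527.   60.9 224. ]
[528.5  66.4 224. ]
```

Measured from both views: plug near (533,56) with its top at about 238; cap near (526,310); bowl at (448,-323); tin at (699,151). I move above the plug to refine with the wrist camera.

drive_tool([
  [[-1, 18, 32.8, 5, 0], [-1, 18, 32.8, 5, 0], [-1, 18, 32.8, 5, 0], [-1, 18, 32.8, 5, 0], [-1, 18, 32.8, 5, 0], [-1, 18, 32.8, 5, 0], [-1, 18, 32.8, 5, 0], [-1, 18, 32.8, 5, 0], [-1, 18, 32.8, 5, 0], [-1, 18, 32.8, 5, 0], [-1, 18, 32.8, 5, 0], [-1, 18, 32.8, 5, 0], [-1, 18, 32.8, 5, 0], [-1, 18, 32.8, 5, 0], [-1, 18, 32.8, 5, 0], [-1, 18, 32.8, 5, 0], [-1, 18, 32.8, 5, 0], [-1, 18, 32.8, 5, 0], [-1, 18, 32.8, 5, 0], [-1, 18, 32.8, 5, 0]],
])

```text
clock: 1.77
position: [530.4, 56.5, 331.3]
ee_rot: [-0.138, 0.99, 0.0, -0.0]
contact_force: [1.5, -0.4, 0.7]
gripper_width: 85.4
grasp_force: 0.0
```

drive_tool([
  [[-1, 0, 0, 0, -5], [-1, 0, 0, 0, -5], [-1, 0, 0, 0, -5], [-1, 0, 0, 0, 0], [-1, 0, 0, 0, 0], [-1, 0, 0, 0, 0]],
])

```text
clock: 2.27
position: [530.0, 54.5, 331.1]
ee_rot: [-0.008, 1.0, -0.0, -0.0]
contact_force: [0.9, 0.9, -0.1]
gripper_width: 85.6
grasp_force: 0.0
```

```bash
cat >> h.py <<'E'
from scipy.spatial.transform import Rotation as Ro
def wcam(s):
    m=camera_model("wrist");T=np.eye(4);T[:3,:3]=Ro.from_quat(s["ee_rot"]).as_matrix();T[:3,3]=s["position"]
    return T@np.array(m["mount"]),m
def wray(M,m,u,v):
    return M[:3,3],M[:3,:3]@np.array([(u-m["cx"])/m["fx"],(v-m["cy"])/m["fy"],1])
def wonz(M,m,u,v,z):
    c,d=wray(M,m,u,v);return c+d*(z-c[2])/d[2]
def wpts(M,m,d):
    v,u=np.mgrid[:384,:512];P=np.stack([(u-m["cx"])/m["fx"]*d,(v-m["cy"])/m["fy"]*d,d],-1)
    return P@M[:3,:3].T+M[:3,3]
def snap(name):
    s=read_state();p,d=get_image("wrist");M,m=wcam(s);np.savez(f"pics/{name}.npz",p=p,d=d,M=M)
    cv2.imwrite(f"pics/{name}.png",p[:,:,::-1]);return s,p,d,M,m
def proj(M,m,X):
    c=M[:3,:3].T@(np.array(X)-M[:3,3]);return m["fx"]*c[0]/c[2]+m["cx"],m["fy"]*c[1]/c[2]+m["cy"]
E
python3 - <<'E'
from h import *
from scipy.optimize import least_squares
s,p,d,M,m=snap("w1")
X=wpts(M,m,d)
def sel(c,rad,z0,z1):
    k=(np.hypot(X[...,0]-c[0],X[...,1]-c[1])<rad)&(X[...,2]>z0)&(X[...,2]<z1)&(d>0);return X[k],k
for z0,z1 in((230,245),(203,211),(175,190)):
    Q,k=sel((530,58),32,z0,z1);print(z0,len(Q),np.median(Q,0).round(1),((Q.max(0)+Q.min(0))/2).round(1),(Q.max(0)-Q.min(0)).round(1))
print(proj(M,m,(533,56,238)))
E
```

```text
230 589 [528.7  55.  238.2] [530.1  55.1 235.3] [23.4 23.1 10.2]
203 268 [520.8  54.1 207. ] [526.6  54.8 207.1] [24.1 30.5  7.8]
175 556 [517.9  54.  180. ] [527.   54.8 182.5] [41.3 46.4 15. ]
(np.float64(255.91634505657026), np.float64(196.61017390268051))
```

View pics/w1.png

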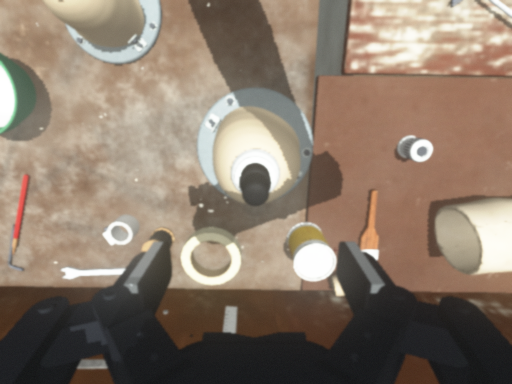

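The wrist view shows the plug's top at (257,190) and the tin at (313,257), clear of the fingers. The plug axis is about (529.3, 55.0) with its top at 238. I descend and grip the handle.

drive_tool([
  [[-1, 0, 0.5, -25, 0], [-1, 0, 0, -25, 0], [-1, 0, 0, -25, 0], [-1, 0, 0, -20, 0], [-1, 0, 0, -15, 0], [-1, 0, 0, -10, 0], [-1, 0, 0, 0, 0], [1, 0, 0, 0, 0], [1, 0, 0, 0, 0], [1, 0, 0, 0, 0], [1, 0, 0, 0, 0], [1, 0, 0, 0, 0], [1, 0, 0, 0, 0], [1, 0, 0, 0, 0], [1, 0, 0, 0, 0]],
])

```text
clock: 3.57
position: [530.5, 55.2, 211.8]
ee_rot: [-0.007, 1.0, 0.0, 0.0]
contact_force: [0.5, -0.0, 2.2]
gripper_width: 22.2
grasp_force: 58.6
```

drive_tool([
  [[1, 0, 0, 4, 0], [1, 0, 0, 4, 0], [1, 0, 0, 4, 0], [1, 0, 0, 4, 0], [1, 0, 0, 6, 0], [1, 0, 0, 8, 0], [1, 0, 0, 15, 0], [1, 0, 0, 20, 0], [1, 0, 0, 20, 0], [1, 0, 0, 0, 0], [1, 0, 0, 0, 0]],
])

```text
clock: 4.48
position: [530.7, 55.3, 298.3]
ee_rot: [-0.007, 1.0, 0.001, 0.002]
contact_force: [-0.2, 0.7, -0.5]
gripper_width: 22.0
grasp_force: 60.1
```

drive_tool([
  [[1, -8.3, -37.8, 0, 0], [1, -8.3, -37.8, 0, 0], [1, -8.3, -37.8, 0, 0], [1, -8.3, -37.8, 0, 0], [1, -8.3, -37.8, 0, 0], [1, -8.3, -37.8, 0, 0], [1, -8.3, -37.8, 0, 0], [1, -8.3, -37.8, 0, 0], [1, -8.3, -37.8, 0, 0], [1, -8.3, -37.8, 0, 0], [1, 0, 0, -30, 0], [1, 0, 0, -30, 0], [1, 0, 0, -30, 0], [1, 0, 0, 0, 0], [1, 0, 0, 0, 0]],
])

```text
clock: 5.73
position: [446.1, -322.7, 204.9]
ee_rot: [-0.007, 1.0, 0.001, -0.002]
contact_force: [0.8, -0.0, 1.0]
gripper_width: 22.3
grasp_force: 60.1
```

```bash
python3 - <<'E'
from h import *
from scipy.optimize import least_squares
print(read_state()["position"])
s,p,d,M,m=snap("w2")
X=wpts(M,m,d)
k=(np.hypot(X[...,0]-448,X[...,1]+323)<85)&(X[...,2]>70)&(X[...,2]<80)&(d>0);Q=X[k]
q=least_squares(lambda q:np.hypot(Q[:,0]-q[0],Q[:,1]-q[1])-q[2],[448,-323,62],loss='soft_l1').x;print(len(Q),q.round(1))
E
```

```text
[ 446.06732559 -322.67006888  204.90044308]
1741 [ 445.4 -325.8   60.9]
```

View pics/w2.png

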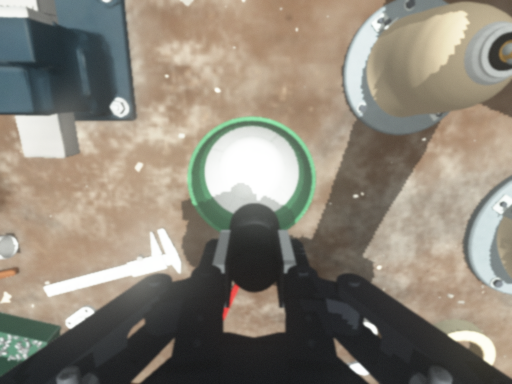

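The bowl is seen at (252,172) with its centre at about (445.4,-325), and the gripped plug is above it. I lower and release with a partial opening.

drive_tool([
  [[1, 0, -2, -30, 0], [1, 0, 0, -30, 0], [1, 0, 0, -30, 0], [1, 0, 0, -30, 0], [1, 0, 0, -18, 0], [1, 0, 0, 0, 0], [1, 0, 0, 0, 0], [0.2, 0, 0, 0, 0], [0.2, 0, 0, 0, 0], [0.2, 0, 0, 0, 0], [0.2, 0, 0, 0, 0], [0.2, 0, 0, 30, 0], [0.2, 0, 0, 40, 0], [0.2, 0, 0, 40, 0], [0.2, 0, 0, 40, 0], [0.2, 0, 0, 30, 0], [-1, 0, 0, 30, 0], [-1, 0, 0, 30, 0], [-1, 0, 0, 0, 0]],
])

```text
clock: 7.37
position: [449.3, -326.6, 316.5]
ee_rot: [-0.007, 1.0, -0.004, 0.006]
contact_force: [0.1, -0.6, 2.5]
gripper_width: 69.1
grasp_force: 0.0
```

```bash
python3 - <<'E'
from h import *
s,p,d,M,m=snap("w3")
cv2.imwrite("pics/w3c.png",p[60:330,100:420,::-1])
E
```

```text
(no output)
```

View pics/w3c.png

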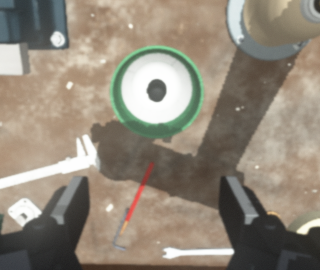

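The plug stands upright in the bowl, at (156,90) in the crop. Next I measure the bare stud.

drive_tool([
  [[-1, 8.1, 38.2, 0, 0], [-1, 8.1, 38.2, 0, 0], [-1, 8.1, 38.2, 0, 0], [-1, 8.1, 38.2, 0, 0], [-1, 8.1, 38.2, 0, 0], [-1, 8.1, 38.2, 0, 0], [-1, 8.1, 38.2, 0, 0], [-1, 8.1, 38.2, 0, 0], [-1, 8.1, 38.2, 0, 0], [-1, 8.1, 38.2, 0, 0], [-1, 0, 0, -25, 0], [-1, 0, 0, -25, 0], [-1, 0, 0, 0, 0], [-1, 0, 0, 0, 0], [-1, 0, 0, 0, 0]],
])

```text
clock: 8.67
position: [528.8, 56.8, 259.4]
ee_rot: [-0.007, 1.0, -0.0, 0.001]
contact_force: [-0.1, 0.5, 0.3]
gripper_width: 85.5
grasp_force: 0.0
```

```bash
python3 - <<'E'
from h import *
s,p,d,M,m=snap("w4")
print(s["position"],proj(M,m,(529.5,55,200)))
X=wpts(M,m,d)
for z0,z1,r in((191,205,14),(183,187,20),(177.5,182,30)):
    k=(np.hypot(X[...,0]-529.5,X[...,1]-55)<r)&(X[...,2]>z0)&(X[...,2]<z1)&(d>0);Q=X[k]
    print(z0,len(Q),np.median(Q,0).round(1),((Q.max(0)+Q.min(0))/2).round(1),(Q.max(0)-Q.min(0)).round(1))
u,v=map(int,proj(M,m,(529.5,55,190)))
c=cv2.resize(p[v-60:v+60,u-80:u+80,::-1],(800,600),interpolation=cv2.INTER_CUBIC);print(u-80,v-60)
cv2.imwrite("pics/w4c.png",c)
E
```

```text
[528.76057113  56.78121174 259.41052405] (np.float64(251.9505776383881), np.float64(208.3615449756097))
191 523 [528.3  55.  196.6] [530.1  55.  196.1] [22.5 21.9 10.1]
183 580 [524.5  55.2 184.3] [530.4  55.  184.7] [31.8 31.   3.4]
177.5 865 [524.6  55.1 180.3] [530.3  54.9 179.8] [43.2 41.7  4.5]
172 143
```

View pics/w4c.png

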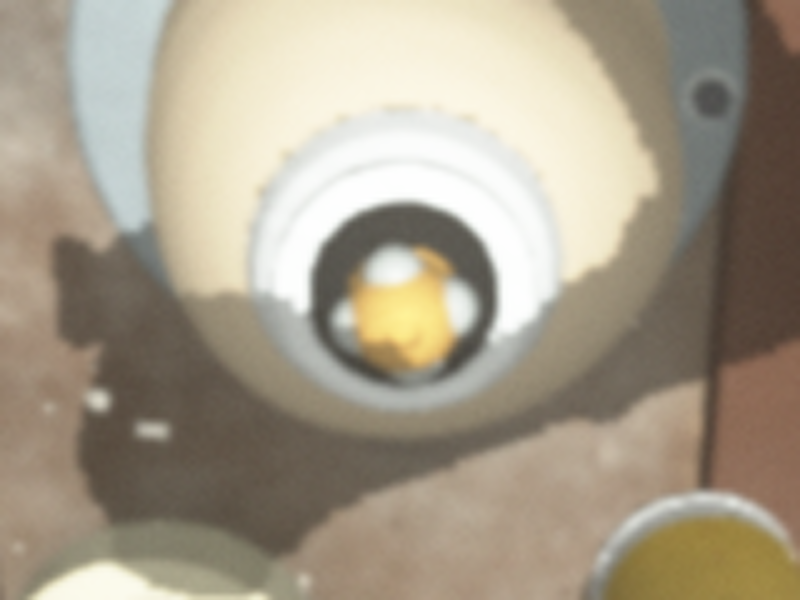

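The crop shows the brass stud centred on the black washer at crop (403,293). The axis is about (530.3, 55.0) with the seat at z 180. Next I look at the cap from the same relative pose so that camera bias cancels.

drive_tool([
  [[-1, 0, 36.5, 0, 0], [-1, 0, 36.5, 0, 0], [-1, 0, 36.5, 0, 0], [-1, 0, 36.5, 0, 0], [-1, 0, 36.5, 0, 0], [-1, 0, 36.5, 0, 0], [-1, -4, 36, 0, 0], [-1, 0, 0, -35, 0], [-1, 0, 0, -35, 0], [-1, 0, 0, -35, 0], [-1, 0, 0, -30, 0], [-1, 0, 0, -20, 0], [-1, 0, 0, 0, 0], [-1, 0, 0, 0, 0], [-1, 0, 0, 0, 0], [-1, 0, 0, 0, 0]],
])

```text
clock: 10.05
position: [525.7, 313.1, 106.1]
ee_rot: [-0.007, 1.0, 0.002, 0.002]
contact_force: [0.2, -0.6, 1.0]
gripper_width: 85.5
grasp_force: 0.0
```

```bash
python3 - <<'E'
from h import *
s,p,d,M,m=snap("w5")
print(s["position"],proj(M,m,(526,310,40)))
X=wpts(M,m,d)
for z0,z1,r in((38,46,30),(36,46,30),(1.5,6,30),(-3,1,60)):
    k=(np.hypot(X[...,0]-526,X[...,1]-310)<r)&(X[...,2]>z0)&(X[...,2]<z1)&(d>0);Q=X[k]
    print(z0,len(Q),np.median(Q,0).round(1),((Q.max(0)+Q.min(0))/2).round(1),(Q.max(0)-Q.min(0)).round(1))
# stud view check by same colour method: washer outline ellipse in w4
g=np.load("pics/w4.npz");p4=g['p'];
mk=((p4.max(2)<110)*255).astype(np.uint8);mk[:180]=0;mk[223:]=0;mk[:,:231]=0;mk[:,274:]=0
c=max(cv2.findContours(mk,0,1)[0],key=cv2.contourArea);e=cv2.fitEllipse(cv2.convexHull(c));print(e,wonz(g['M'],m,*e[0],184))
u,v=map(int,proj(M,m,(526,310,30)))
cv2.imwrite("pics/w5c.png",cv2.resize(p[v-60:v+60,u-80:u+80,::-1],(800,600),interpolation=cv2.INTER_CUBIC));print(u-80,v-60)
E
```

```text
[525.72201063 313.11985049 106.12867839] (np.float64(249.9862209393073), np.float64(204.38605087561055))
38 1375 [522.6 309.2  40.7] [523.9 309.3  41.2] [34.3 33.   6.3]
36 1455 [522.3 309.2  40.6] [523.7 309.2  40.2] [35.  34.7  8.2]
1.5 129 [510.1 309.5   4.2] [514.6 309.2   3.7] [16.9 35.   4.3]
-3 10925 [517.2 310.9  -0.6] [526.1 310.   -0.9] [119.4 119.6   3.9]
((252.07176208496094, 201.79098510742188), (35.23113250732422, 36.320220947265625), 85.37322235107422) [530.16488095  54.99571933 184.        ]
170 139
```

View pics/w5c.png

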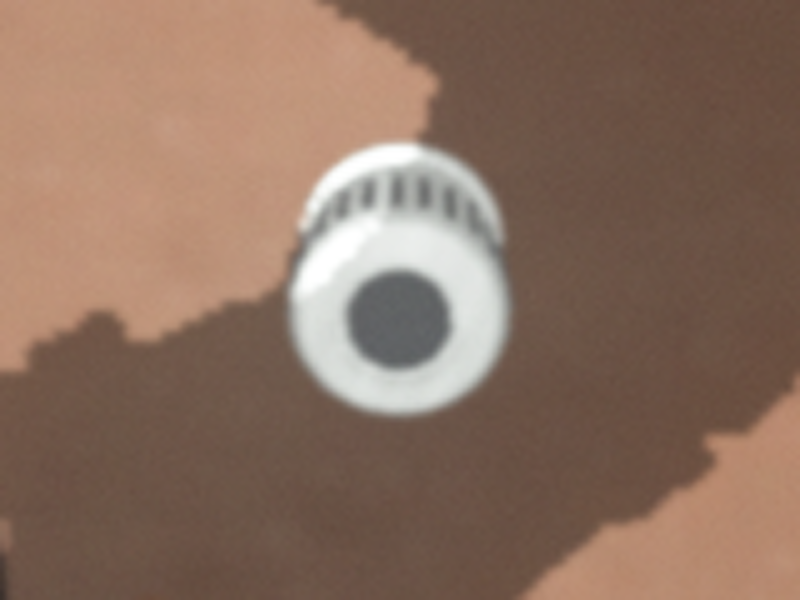

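The cap's top is centred at crop (400,314). From depth extents and the flange edge, the cap axis is about (524.0, 309.2) with its top at about 41. I descend and grip.

drive_tool([
  [[-1, -1.7, -3.9, -20, 0], [-1, 0, 0, -25, 0], [-1, 0, 0, -20, 0], [-1, 0, 0, -15, 0], [-1, 0, 0, -8, 0], [-1, 0, 0, -5, 0], [-1, 0, 0, 0, 0], [-1, 0, 0, 0, 0], [-1, 0, 0, 0, 0]],
])

```text
clock: 10.85
position: [523.3, 308.9, 11.7]
ee_rot: [-0.007, 1.0, 0.001, 0.001]
contact_force: [0.3, 0.2, -0.1]
gripper_width: 85.2
grasp_force: 0.0
```

drive_tool([
  [[1, 0.5, 0.2, 0, 0], [1, 0, 0, 0, 0], [1, 0, 0, 0, 0], [1, 0, 0, 0, 0], [1, 0, 0, 0, 0], [1, 0, 0, 0, 0], [1, 0, 0, 0, 0], [1, 0, 0, 0, 0]],
])

```text
clock: 11.52
position: [523.3, 308.6, 10.7]
ee_rot: [-0.007, 1.0, 0.0, 0.0]
contact_force: [-0.1, 0.1, 3.8]
gripper_width: 32.7
grasp_force: 59.3
```

drive_tool([
  [[1, 0, 0, 10, 0], [1, 0, 0, 30, 0], [1, 0, 0, 40, 0], [1, 0, 0, 40, 0], [1, 0, 0, 40, 0], [1, 0, 0, 40, 0], [1, 0, 0, 37, 0], [1, 0, 0, 0, 0], [1, 0, 0, 0, 0], [1, 0, 0, 0, 0]],
])

```text
clock: 12.35
position: [522.2, 308.0, 246.7]
ee_rot: [-0.007, 1.0, -0.0, -0.001]
contact_force: [-0.4, -0.3, -2.0]
gripper_width: 32.7
grasp_force: 59.7
```

```bash
cat > m.py <<'E'
from h import *
s,p,d,M,m=snap("w6")
P=[s["position"]]
for i in range(4): get_image("wrist");P.append(read_state()["position"])
print(np.mean(P,0).round(2),np.std(P,0).round(2),s["ee_rot"],s["contact_force"],s["gripper_width"])
z=s["position"][2]
X=wpts(M,m,d)-s["position"]
k=(np.hypot(X[...,0],X[...,1])<26)&(d>0)&(abs(X[...,1])<15)
Q=X[k];h=np.histogram(Q[:,2],np.arange(-20,40,2));print(h)
T=Q[(Q[:,2]>26)&(Q[:,2]<36)]
print(len(T),np.median(T,0).round(2),((T.max(0)+T.min(0))/2).round(2),np.ptp(T,axis=0))
u,v=map(int,proj(M,m,s["position"]+[0,0,30]));print(u-80,v-60)
cv2.imwrite("pics/w6c.png",cv2.resize(p[v-60:v+60,u-80:u+80,::-1],(800,600),interpolation=cv2.INTER_CUBIC))
E
python3 m.py
```

```text
[522.32 307.94 245.7 ] [0.17 0.11 0.54] [-6.79035488e-03  9.99976598e-01 -9.11688957e-05 -8.28877174e-04] [-0.39883515 -0.31440778 -1.95163253] 32.74868920115187
(array([   0,    0,    0,    3,   51,   68,  188,  101,   64,   84,   79,
         82,   63,   23,   80,   88,   98,   98,  117,  118,  108,  123,
        154,  280, 1707, 1423,   56,    0,    0]), array([-20, -18, -16, -14, -12, -10,  -8,  -6,  -4,  -2,   0,   2,   4,
         6,   8,  10,  12,  14,  16,  18,  20,  22,  24,  26,  28,  30,
        32,  34,  36,  38]))
3466 [-2.1  -0.31 29.8 ] [8.000e-02 1.000e-02 2.932e+01] [33.17599057 29.94153794  6.62321822]
174 218
```

View pics/w6c.png

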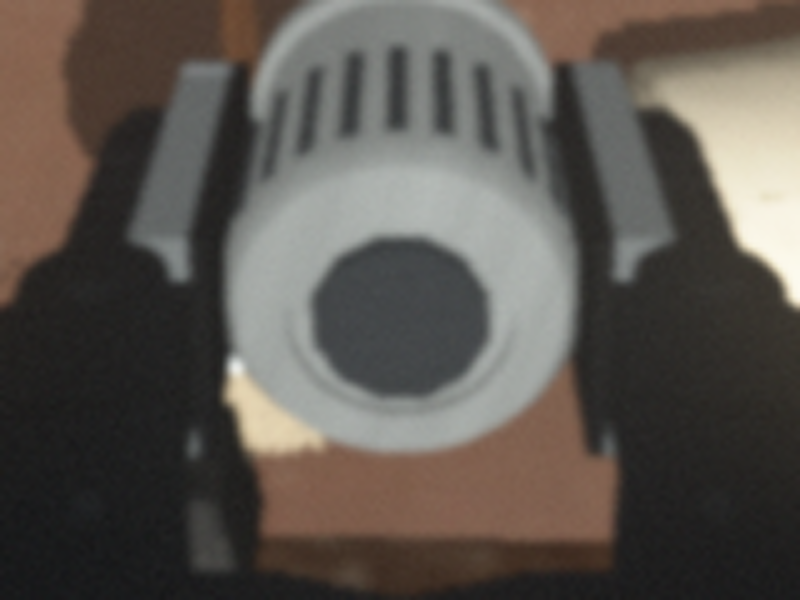

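The cap is held centred and upright: top at crop (402,308), about 0.1 mm off the TCP axis, underside about 11.5 below the TCP. I move over the stud.

drive_tool([
  [[1, 1.1, -36.1, 0, 0], [1, 1.1, -36.1, 0, 0], [1, 1.1, -36.1, 0, 0], [1, 1.1, -36.1, 0, 0], [1, 1.1, -36.1, 0, 0], [1, 1.1, -36.1, 0, 0], [1, 1.1, -36.1, 0, 0], [1, 0, 0, -12, 0], [1, 0, 0, -12, 0], [1, 0, 0, 0, 0], [1, 0, 0, 0, 0], [1, 0, 0, 0, 0], [1, 0, 0, 0, 0], [1, 0, 0, 0, 0], [1, 0, 0, 0, 0]],
])

```text
clock: 13.85
position: [530.9, 56.2, 223.8]
ee_rot: [-0.007, 1.0, 0.0, 0.0]
contact_force: [-0.5, 1.2, -0.1]
gripper_width: 33.4
grasp_force: 59.8
```

```bash
cat > a.py <<'E'
from h import *
P=[];F=[]
for i in range(5): get_image("wrist");s=read_state();P.append(s["position"]);F.append(np.r_[s["contact_force"],s["wrist_torque"]])
print(np.mean(P,0).round(2),np.mean(F,0).round(2),s["ee_rot"].round(4),s["clock"])
E
python3 a.py
```

```text
[530.78  55.97 223.55] [-0.11 -0.49 -0.43  0.   -0.   -0.  ] [-7.1e-03  1.0e+00  0.0e+00  1.0e-04] 14.1
```

drive_tool([
  [[1, -0.8, -0.9, -4, 0], [1, 0, 0, -4, 0], [1, 0, 0, -4, 0], [1, 0, 0, -2, 0], [1, 0, 0, -2, 0], [1, 0, 0, 0, 0], [1, 0, 0, 0, 0]],
])

```text
clock: 14.68
position: [529.9, 54.8, 207.2]
ee_rot: [-0.007, 1.0, -0.0, -0.0]
contact_force: [-0.9, -0.0, -0.2]
gripper_width: 32.8
grasp_force: 59.8
```

```bash
python3 a.py
```

```text
[530.04  54.88 207.47] [ 0.17 -0.18 -0.62  0.02 -0.    0.  ] [-7.e-03  1.e+00  1.e-04  2.e-04] 14.9333
```

There's no force with the underside at about 196, so the stud top has entered the bore. I continue slowly onto the balls.

drive_tool([
  [[1, 0, 0, -1.5, 0], [1, 0, 0, -1.5, 0], [1, 0, 0, -1, 0], [1, 0, 0, -1, 0], [1, 0, 0, 0, 0], [1, 0, 0, 0, 0]],
])

```text
clock: 15.43
position: [530.2, 54.9, 203.1]
ee_rot: [-0.007, 1.0, 0.0, 0.001]
contact_force: [-1.5, 1.2, 4.6]
gripper_width: 32.8
grasp_force: 60.3
```

drive_tool([
  [[1, 0, 0, -1, 0], [1, 0, 0, -1, 0], [1, 0, 0, -1, 0], [1, 0, 0, -1, 0], [1, 0, 0, 0, 0], [1, 0, 0, 0, 0]],
])

```text
clock: 15.93
position: [529.4, 55.0, 197.1]
ee_rot: [-0.007, 1.0, 0.0, -0.001]
contact_force: [0.1, 1.4, -4.3]
gripper_width: 32.8
grasp_force: 59.8
```

drive_tool([
  [[1, 0, 0, -1, 0], [1, 0, 0, -1, 0], [1, 0, 0, -1, 0], [1, 0, 0, 0, 0], [1, 0, 0, 0, 0]],
])

```text
clock: 16.35
position: [529.8, 54.8, 195.3]
ee_rot: [-0.007, 1.0, -0.0, -0.0]
contact_force: [-0.7, 0.7, -0.1]
gripper_width: 32.6
grasp_force: 59.8
```

drive_tool([
  [[1, 0, 0, -1, 0], [1, 0, 0, -1, 0], [1, 0, 0, 0, 0], [1, 0, 0, 0, 0]],
])

```text
clock: 16.68
position: [530.1, 54.8, 194.0]
ee_rot: [-0.007, 1.0, -0.0, 0.0]
contact_force: [-3.1, 1.0, 4.3]
gripper_width: 32.4
grasp_force: 60.0
```

```bash
python3 a.py
```

```text
[530.07  54.77 193.83] [-2.44  0.69  4.98  0.24  0.78  0.01] [-7.e-03  1.e+00 -0.e+00  3.e-04] 16.9333
```

drive_tool([
  [[1, -0.4, 0, -1, 0], [1, 0, 0, -1, 0], [1, 0, 0, -1, 0], [1, 0, 0, 0, 0], [1, 0, 0, 0, 0]],
])

```text
clock: 17.35
position: [530.2, 54.8, 192.0]
ee_rot: [-0.007, 1.0, -0.0, 0.001]
contact_force: [-4.0, 0.6, 9.8]
gripper_width: 32.3
grasp_force: 60.7
```

```bash
python3 a.py
```

```text
[530.19  54.79 192.01] [-3.790e+00  8.800e-01  1.011e+01  2.300e-01  1.150e+00 -1.000e-02] [-7.3e-03  1.0e+00 -1.0e-04  1.2e-03] 17.6
```

drive_tool([
  [[1, -0.5, 0, -1, 0], [1, -0.3, 0, -1, 0], [1, 0, 0, -1, 0], [1, 0, 0, -1, 0], [1, 0, 0, 0, 0], [1, 0, 0, 0, 0]],
])

```text
clock: 18.1
position: [530.5, 54.8, 191.3]
ee_rot: [-0.008, 1.0, -0.0, 0.003]
contact_force: [-8.3, 1.3, 23.9]
gripper_width: 32.6
grasp_force: 62.0
```

```bash
python3 a.py
```

```text
[530.46  54.79 191.32] [-7.960e+00  9.700e-01  2.226e+01  2.700e-01  2.310e+00 -1.000e-02] [-7.9e-03  1.0e+00 -2.0e-04  3.2e-03] 18.35
```

```bash
sed -i 's/"w6"/"w7"/;s/w6c/w7c/' m.py; python3 m.py; python3 a.py
```

```text
[530.46  54.79 191.32] [0.01 0.01 0.01] [-7.92329571e-03  9.99963375e-01 -1.68108886e-04  3.23125932e-03] [-7.698088    1.11775604 22.59634813] 32.404056170263516
(array([ 138,  235,  159,   89,  384,   92,  173,  127,   69,   84,   81,
         86,   70,   32,   61,  100,  103,  117,   96,  127,  122,  122,
        149,  260, 1437, 1642,  133,    0,    0]), array([-20, -18, -16, -14, -12, -10,  -8,  -6,  -4,  -2,   0,   2,   4,
         6,   8,  10,  12,  14,  16,  18,  20,  22,  24,  26,  28,  30,
        32,  34,  36,  38]))
3472 [-2.43 -0.26 30.03] [-0.31 -0.   29.57] [33.248708   29.98577037  7.12663653]
174 219
[530.46  54.8  191.32] [-8.260e+00  1.210e+00  2.281e+01  2.500e-01  2.310e+00  1.000e-02] [-7.9e-03  1.0e+00 -2.0e-04  3.2e-03] 18.85
```

Another 4 mm of command moved the tool only 0.7 mm while the force rose from 10 to 22 N, so the cap is on solid metal. The cap hasn't slipped in the grip: its top is still 30 above the TCP. I trim the side load slightly and check once more.

drive_tool([
  [[1, -0.5, 0, -0.5, 0], [1, -0.5, 0, -0.5, 0], [1, 0, 0, 0, 0], [1, 0, 0, 0, 0], [1, 0, 0, 0, 0]],
])

```text
clock: 19.27
position: [530.4, 54.8, 191.2]
ee_rot: [-0.008, 1.0, -0.0, 0.004]
contact_force: [-7.9, 0.9, 24.7]
gripper_width: 32.6
grasp_force: 62.1
```

```bash
python3 a.py; python3 - <<'E'
from h import *
p,d=get_image("scene");P=pts("scene",d)
cv2.imwrite("pics/end.png",p[:,:,::-1])
k=(np.hypot(P[...,0]-699,P[...,1]-151)<45)&(P[...,2]>70)&(d>0);print("tin top",np.median(P[k],0))
k=(np.hypot(P[...,0]-446,P[...,1]+325)<30)&(P[...,2]>3)&(p.max(2)<80)&(d>0);print("plug",k.sum(),np.median(P[k],0))
E
```

```text
[530.39  54.81 191.25] [-7.640e+00  6.400e-01  2.501e+01  9.000e-02  2.120e+00 -1.000e-02] [-8.1e-03  1.0e+00 -1.0e-04  4.5e-03] 19.5167
tin top [712.99701375 158.72425275 532.6913141 ]
plug 31 [ 447.78420048 -317.36312378   56.12196768]
```

View pics/end.png

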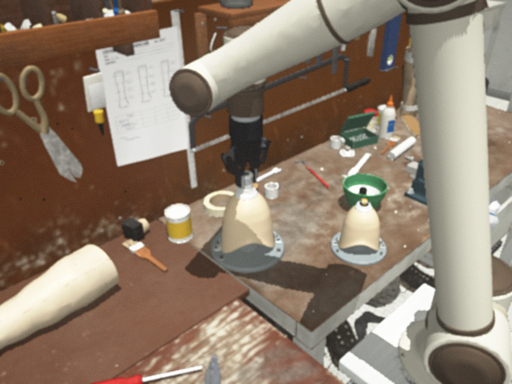

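The final view shows the cap pressed on the boss at (247,183), the plug in the bowl at (364,190) and the tin standing at (178,224). I hand the job in.

```bash
python3 -c "
from bench import *
print(job_done())"
```

```text
the job is handed in; nothing more can be done
None
```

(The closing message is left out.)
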